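# Seat the raised specimen vial

## Task

One flat-capped vial in the dark specimen rack has not gone fully home: its cap stands above its neighbours with glass showing under it. Push it gently down with the fingertips until its cap rests on the rack like the others, without gripping it or pulling it up, then withdraw. Do not touch the rack or the other vials, and leave the flasks and other things around where they stand.

Things in the scene. Friction and masses are not known exactly. Their poses are not given: they have to be found in the camera images.
- rack: Fixed dark vial rack, turned up to 0.4 rad. Origin at table level; block spans x -55..55, y -100..160 mm, flat deck at z = 50 mm. Eight slots at x = -24, 24 and y = -66, -22, 22, 66 mm: six flat-capped vials, a dropper vial and an empty hole, in varying places. A small flask stands on the bare ledge at y over 85 mm. Must not be touched.
- raised_vial: The flat-capped glass vial not fully home: white cap 22 mm across, 12 mm tall, standing 16 to 20 mm off the deck with glass tube showing under it. Origin: centre of the cap's underside, z up. Slides only vertically: snug, resists with about 3 N, stays where left, ends at a hard stop when the cap meets the deck. It could be pulled up, but must not be.
- raised_cap (a point): Centre of the flat top of the raised vial's cap: 78 to 82 mm above the table at the start, 62 mm when fully home, level with the other flat caps.
- dropper_vial: Vial that is already home, told by its cap: a low white collar 22 mm across with a tapering grey teat, its tip 28 mm above the deck (78 mm above the table). Fixed. Origin: centre of the collar's underside, on the deck. Must be left alone.
- seated_vial1: Flat-capped vial like the raised one but already home, cap (22 mm across, 12 mm tall) sitting on the deck, cap top 62 mm above the table. Fixed. Origin: centre of the cap's underside. Must be left alone.
- seated_vial2: Flat-capped vial like the raised one but already home, cap (22 mm across, 12 mm tall) sitting on the deck, cap top 62 mm above the table. Fixed. Origin: centre of the cap's underside. Must be left alone.
- seated_vial3: Flat-capped vial like the raised one but already home, cap (22 mm across, 12 mm tall) sitting on the deck, cap top 62 mm above the table. Fixed. Origin: centre of the cap's underside. Must be left alone.
- seated_vial4: Flat-capped vial like the raised one but already home, cap (22 mm across, 12 mm tall) sitting on the deck, cap top 62 mm above the table. Fixed. Origin: centre of the cap's underside. Must be left alone.
- seated_vial5: Flat-capped vial like the raised one but already home, cap (22 mm across, 12 mm tall) sitting on the deck, cap top 62 mm above the table. Fixed. Origin: centre of the cap's underside. Must be left alone.
- flask_a: Loose closed clear-plastic sample flask, 60 mm high, 32 x 32 mm square foot, sloping shoulders, 19 mm wide round cap; stands on the ledge at the rack's +y end. Origin: centre of underside, z up. Must be left standing.
- flask_b: Loose closed clear-plastic sample flask, 70 mm high, 32 x 32 mm square foot, sloping shoulders, 19 mm wide round cap; stands on the table beyond the rack's far (+x) side. Origin: centre of underside, z up. Must be left standing.
- flask_c: Loose closed clear-plastic sample flask, 70 mm high, 32 x 32 mm square foot, sloping shoulders, 19 mm wide round cap; stands on the table beyond the rack's far (+x) side. Origin: centre of underside, z up. Must be left standing.
- dish: Loose shallow clear dish, 84 mm across, 16 mm high, on the table off the rack's -y end. Origin: centre of underside.
- tweezers: Loose steel tweezers, 120 mm long along their y, 8 mm high, lying on the table on the robot's side of the rack. Origin: centre of underside.
- amber_bottle: Loose closed amber bottle, 52 mm across, 110 mm high, on the table to the robot's right. Origin: centre of underside.
- can: Loose open red tin, 74 mm across, 100 mm high, on the table to the robot's left. Origin: centre of underside.

How it is judged:
On the way, in this order (a step that is already met when the one before it is completed fails the run):
1. the fingertips touch the raised vial's cap while it is still raised (contact force between the fingers and raised_vial above 0.3 N and z of raised_cap in the frame of rack above 0.07 m), for 0.02 s.
2. the vial is pressed home (z of raised_cap in the frame of rack below 0.0645 m), for 0.1 s.
At the end, for the whole second after the job is handed in: The raised vial's cap top is less than 64.5 mm above the table (within 2.5 mm of fully home), the vial is at rest (under 5 mm/s), and every loose thing is within 15 mm of where it started (z of raised_cap in the frame of rack below 0.0645 m and linear speed of raised_vial below 0.005 m/s and distance of each of flask_a, flask_b, flask_c, dish, tweezers, amber_bottle, can from where it was at the start of the episode below 0.015 m); the robot touches nothing.
It fails at once if the vial is pulled up (cap top over 87 mm above the table) (z of raised_cap in the frame of rack above 0.087 m).
It fails at once if the glass vial is pressed with more than 30 N (contact force between the arm and raised_vial above 30 N).
It fails at once if the vial is squeezed or pressed by the fingers with more than 30 N (contact force between the fingers and raised_vial above 30 N).
It fails at once if the rack or another vial is touched (over 1 N) (contact force between any of the fingers, the arm and rack above 1 N or contact force between any of the fingers, the arm and dropper_vial above 1 N or contact force between any of the fingers, the arm and seated_vial1 above 1 N or contact force between any of the fingers, the arm and seated_vial2 above 1 N or contact force between any of the fingers, the arm and seated_vial3 above 1 N or contact force between any of the fingers, the arm and seated_vial4 above 1 N or contact force between any of the fingers, the arm and seated_vial5 above 1 N).
It fails at once if a flask, the dish, the tweezers, the bottle or the tin is moved more than 15 mm or tipped over 0.3 rad (distance of any of flask_a, flask_b, flask_c, dish, tweezers, amber_bottle, can from where it was at the start of the episode above 0.015 m or angle between any of flask_a, flask_b, flask_c, dish, tweezers, amber_bottle, can's own z axis and vertical above 0.3 rad).
It also fails if it takes over 32 s, if anything falls off the work surface, if the arm or the gripper's body presses on something with over 40 N, if the wrist force passes 120 N, or if a joint passes its speed limit or range.

## Robot

A 6-joint arm with a two-finger parallel gripper is mounted at the origin on the work surface. World frame = base frame: x ahead of the robot, y to its left, z up, the work surface at z = 0. Lengths are in m, angles in rad, forces in N, time in s.
With the tool pointing down it reaches from about 0.35 to 0.775 m from the base axis. Payload 5.5 kg.
Tool frame: the origin (TCP) lies at the very end of the fingers, on their centre line; the grasp point (between the pads) lies env.grip_point_offset behind it (env.grip_point_offset is the distance from the TCP to the grasp point, in m); z points along the fingers, y is the line along which they close (so a half turn about z gives the same grasp; the last joint's range is limited). The gripper opens to 85 mm and grips with 20 to 120 N. Pads are 22 mm wide; open, the fingers measure 114 mm over their backs; the gripper's body (76 mm by 85 mm) begins 54 mm behind the grasp point. The pads swing forward as they close: fully open they stand 13 mm farther back than shut.
Start: joints at [1.072, 0.313, 0.046, 1.304, 0, 1.431], TCP at [0.202, 0.538, 0.231] pointing down, gripper open.
Joint ranges: [-2.76, 2.76], [-0.86, 1.69], [-1.03, 1.26], [-2.2, 2.34], [-1.47, 1.5], [-3.14, 3.14]. Speed limits (rad/s): [2.57, 2.57, 3.14, 3.14, 3.14, 3.14].

## Interface

Orientations are given as a unit quaternion [w, x, y, z].
In Python, from workcell import get_state, vision, order, env gives the robot as it stands. The module is installed in compiled form; this text tells all that it offers.
- The arm moves only by the shell command python3 -m inch 'ROWS' [OPENING] [FORCE]. ROWS is a JSON object whose one key "commands" holds a list of rows, each a list of 6 numbers: the shift along the tool's x, y, z in units of 25 mm (1.0 is 25 mm), then the turn, a rotation vector about the tool's x, y, z in rad. In form: {"commands": [[dx, dy, dz, ax, ay, az], ...]}. A call has exactly 8 rows; each row shifts and turns the commanded pose from where the row before left it, along the tool's axes as they then stand; what a row does not reach is not made up. A row lasts 1/12 s, in which the tool goes at most 41.7 mm and 7.16 degrees, less where a joint would pass 70% of its speed; a pose out of reach is approached as far as the arm can. A call is refused whole if a number of a shift passes 1 or a number of a turn 0.125, either way. A call with a gripper value outside its range is refused whole. OPENING is the opening, from 0 (shut) to 1 (fully open), set as the call begins (- or left out, the last holds). The fingers move at their own pace and stop on an object; FORCE is the grip in N (left out, the last holds). Time passes only in rows, so rows that do not move let the fingers close, or fill a call up. It gives the time, the measured TCP pose, the force, the opening and the grip force at its end, in the units of the state.
- get_state(): the state, without advancing time (a new reading comes with each control period).
- vision.grab_frame(name): name is "scene" or "top" or "wrist"; returns (picture, depth): 400x640x3 uint8, red, green, blue; 400x640 float32, m along the optical axis (not along the pixel's ray), 0 where there is no reading.
- vision.get_calibration(name): a dict with "vertical_fov" (degrees; the focal length in pixels is half the picture's height over the tangent of half this angle, whatever the lens; pixels are square), "cx", "cy" (the principal point, pixels), "R" (3x3) and "t" (3): a world point X has camera coordinates R X + t. Camera axes: x right, y down, z forward; pixel columns grow to the right and rows downward; lengths in m; the calibration is good to about 2 mm. A picture is of the moment at which its call begins: read the wrist's pose just before it. get_calibration takes no time and is no camera call; for the wrist camera it gives the pose at the moment of the call.
- order.job_done(): hands the job in; it is judged then, once.
The state is a dict: "time": time; "qpos": joint angles; "qd": joint speeds; "joint_torque": joint torques, N m; "tool_pos": TCP position; "orientation": TCP orientation; "force": force on the tool from outside, world axes, zero at the start; "wrist_torque": the same for the moment, N m; "grip_width": finger opening in m; "grasp_force": force on a finger pad.
Only numpy, scipy, OpenCV 4.12 (cv2) and the standard library are available. Lean on these libraries where they do the work, as an engineer would, in place of code of your own. Each camera call takes 0.05 s, during which the arm holds its last target. There are 200 camera calls.

## Working session

There is one attempt and no reset: what is moved stays moved. The work goes in short steps, Python scripts to look and compute and a shell command to move; the robot and the scene stay as the last step left them, time stands still between calls to the robot, and variables do not carry over. Pictures are saved under pics/ and viewed, at most 10 in all, crops included, and the job is handed in when it is done.

```bash
mkdir -p pics; cat > h.py <<'E'
import numpy as np, cv2
from workcell import get_state, vision, order, env
def cam(n):
    c=vision.get_calibration(n); p,d=vision.grab_frame(n)
    f=200/np.tan(np.radians(c["vertical_fov"])/2)
    return p,d,c,f
def pts(d,c,f):
    v,u=np.mgrid[:400,:640]
    X=np.stack([(u-c["cx"])/f*d,(v-c["cy"])/f*d,d],-1)
    return (X-np.array(c["t"]))@np.array(c["R"])
def ray(u,v,z,c,f):
    R=np.array(c["R"]);o=-R.T@np.array(c["t"]);r=R.T@np.array([(u-c["cx"])/f,(v-c["cy"])/f,1])
    return o+r*(z-o[2])/r[2]
E
python3 - <<'E'
from h import *
s=get_state();print(s["tool_pos"],s["orientation"],s["time"],env.grip_point_offset)
for n in("scene","top"):
    p,d,c,f=cam(n);cv2.imwrite(f"pics/{n}.png",p[:,:,::-1]);np.savez(n,p=p,d=d)
    print(n,f,-np.array(c["R"]).T@np.array(c["t"]))
E
```

```text
[0.20166228 0.53792308 0.23038576] [-2.91235142e-04  1.78418132e-01  9.83954311e-01 -8.93633126e-04] 0.0 0.0187
scene 394.360222633523 [ 1.18047562 -0.24492342  0.92816968]
top 469.56865155133147 [ 0.38715675 -0.00938939  1.55734925]
```

View pics/scene.png

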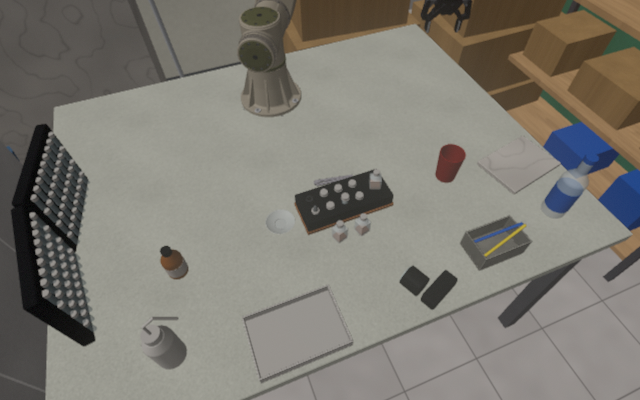

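View pics/top.png

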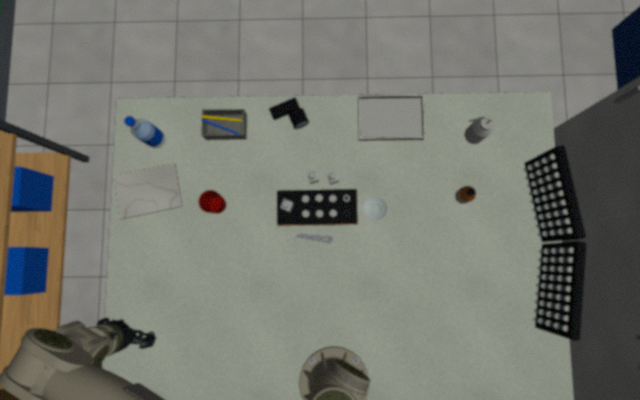

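The scene view shows the rack at about (345,200). In the top view it spans (277..357, 190..226), with six flat caps at columns 305–333 and the dropper near (346,198). The flask on the ledge is at (287,205). Next I measure each cap's height.

```bash
python3 - <<'E'
from h import *
for n,(x0,y0,x1,y1),k in (("top",(265,165,395,250),6),("scene",(285,160,405,250),6)):
    z=np.load(n+".npz");p,d=z["p"],z["d"];c=vision.get_calibration(n);f=200/np.tan(np.radians(c["vertical_fov"])/2)
    P=pts(d,c,f)
    hsv=cv2.cvtColor(p,cv2.COLOR_RGB2HSV)
    dark=((hsv[...,2]<75)).astype(np.uint8);m=np.zeros_like(dark);m[y0:y1,x0:x1]=dark[y0:y1,x0:x1]
    cs,_=cv2.findContours(m,cv2.RETR_EXTERNAL,2);r=max(cs,key=cv2.contourArea)
    if n=="top":
        q=np.array([ray(u,v,.05,c,f)[:2] for u,v in r[:,0]],np.float32);print("rack",cv2.minAreaRect(q))
    hull=np.zeros_like(dark);cv2.fillPoly(hull,[cv2.convexHull(r)],1)
    w=((hsv[...,2]>120)&(hull>0)).astype(np.uint8)
    N,L,S,C=cv2.connectedComponentsWithStats(w)
    for i in range(1,N):
        if S[i,4]<6: continue
        zz=P[L==i];print(n,C[i].round(1),S[i,2:5],"z pct",np.percentile(zz[:,2],[10,50,90]).round(4),"med",np.median(zz,0).round(4),"ray62",ray(*C[i],.062,c,f)[:2].round(4))
    cv2.imwrite(f"pics/{n}_c.png",cv2.resize(p[y0:y1,x0:x1,::-1],None,fx=5,fy=5,interpolation=cv2.INTER_CUBIC))
E
```

```text
rack ((0.5540258884429932, 0.049343593418598175), (0.2563648521900177, 0.11052938550710678), 89.49480438232422)
top [304.9 198.3] [ 5  5 20] z pct [0.0582 0.061  0.0659] med [0.5813 0.0853 0.061 ] ray62 [0.5809 0.0856]
top [318.6 197.6] [ 6  5 20] z pct [0.0745 0.0795 0.0838] med [0.5796 0.0396 0.0795] ray62 [0.5826 0.0413]
top [332. 198.] [ 5  5 21] z pct [0.0583 0.0626 0.0663] med [ 0.5809 -0.0016  0.0626] ray62 [ 0.581  -0.0016]
top [287.  204.4] [ 9  9 51] z pct [0.0864 0.1049 0.1121] med [0.5576 0.1384 0.1049] ray62 [0.5617 0.1432]
top [305.1 213.2] [ 5  5 21] z pct [0.0581 0.0614 0.0652] med [0.5336 0.0852 0.0614] ray62 [0.5328 0.0849]
top [319.1 213.1] [ 5  5 22] z pct [0.0593 0.0607 0.0689] med [0.5332 0.0403 0.0607] ray62 [0.5327 0.0402]
top [333. 213.] [ 5  5 21] z pct [0.0582 0.0612 0.0647] med [ 0.5326 -0.0043  0.0612] ray62 [ 0.5326 -0.0043]
scene [374.5 177.7] [11  9 79] z pct [0.0843 0.0902 0.1021] med [0.569  0.1384 0.0902] ray62 [0.5452 0.1532]
scene [351.8 182.4] [ 7  6 36] z pct [0.0594 0.0614 0.0641] med [0.5368 0.0849 0.0614] ray62 [0.5362 0.0854]
scene [337.6 186.8] [ 7  7 36] z pct [0.0591 0.062  0.0638] med [0.5365 0.0414 0.062 ] ray62 [0.5359 0.0415]
scene [323.2 191.8] [ 8  7 39] z pct [0.0572 0.0615 0.0635] med [ 0.5359 -0.0021  0.0615] ray62 [ 0.5371 -0.0028]
scene [344.5 195.9] [ 7  8 39] z pct [0.0743 0.0783 0.0803] med [0.5855 0.0415 0.0783] ray62 [0.5733 0.0468]
scene [358.8 194.7] [ 7  7 40] z pct [0.0576 0.0622 0.0637] med [0.5838 0.0857 0.0622] ray62 [0.5843 0.0853]
scene [329.7 204.6] [ 7  7 39] z pct [0.0598 0.0622 0.0643] med [ 0.5859 -0.0034  0.0622] ray62 [ 0.5856 -0.0027]
scene [313.8 211.7] [ 6  5 12] z pct [0.0563 0.0579 0.0599] med [ 0.5901 -0.0517  0.0579] ray62 [ 0.5913 -0.0513]
```

View pics/scene_c.png

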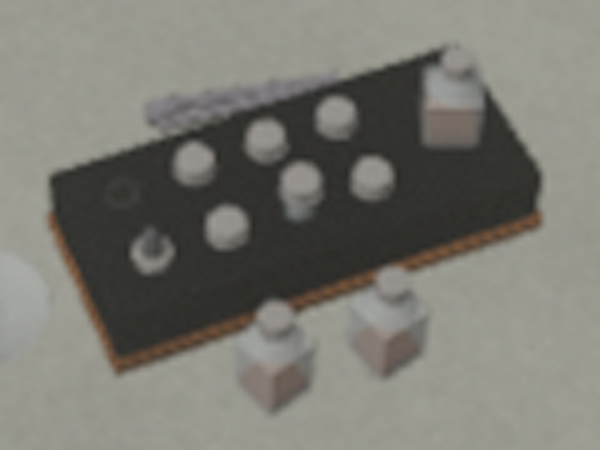

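View pics/top_c.png

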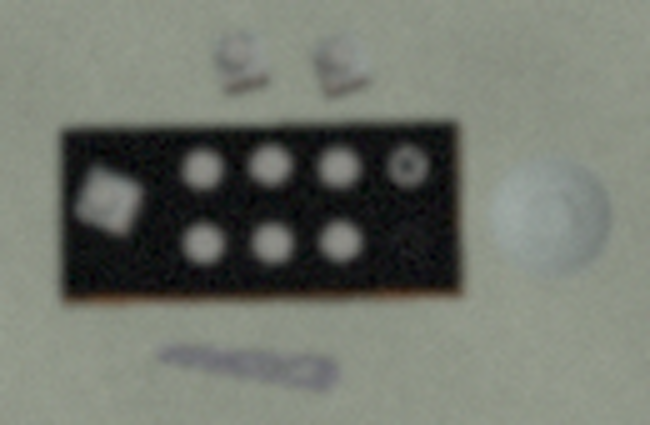

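Both views agree that the raised vial is at about (0.583, 0.041), with its cap top near 0.079 m. It is the middle one in the far row at top-view pixel (318.6,197.6), and glass shows under the cap. The seated caps read 0.061–0.063 m. In tool axes the travel is about -530 mm in x and -332 mm in y. I shut the fingers and go across high.

```bash
python3 -m inch '{"commands":[[-0.9,-0.56,0,0,0,0],[-0.9,-0.56,0,0,0,0],[-0.9,-0.56,0,0,0,0],[-0.9,-0.56,0,0,0,0],[-0.9,-0.56,0,0,0,0],[-0.9,-0.56,0,0,0,0],[-0.9,-0.56,0,0,0,0],[-0.9,-0.56,0,0,0,0]]}' 0 20
python3 -m inch '{"commands":[[-0.9,-0.56,0,0,0,0],[-0.9,-0.56,0,0,0,0],[-0.9,-0.56,0,0,0,0],[-0.9,-0.56,0,0,0,0],[-0.9,-0.56,0,0,0,0],[-0.9,-0.56,0,0,0,0],[-0.9,-0.56,0,0,0,0],[-0.9,-0.56,0,0,0,0]]}'
```

```text
time: 0.77
tool_pos: [0.3315, 0.3691, 0.2309]
orientation: [-0.0, 0.178, 0.984, -0.0]
force: [-0.2, 1.4, -0.4]
grip_width: 0.0
grasp_force: 0.0
time: 1.43
tool_pos: [0.4607, 0.201, 0.2309]
orientation: [-0.0, 0.178, 0.984, -0.0]
force: [0.2, 0.4, 0.1]
grip_width: 0.0004
grasp_force: 0.0
```

```bash
python3 -m inch '{"commands":[[-0.97,-0.61,0,0,0,0],[-0.97,-0.61,0,0,0,0],[-0.97,-0.61,0,0,0,0],[-0.97,-0.61,0,0,0,0],[-0.97,-0.61,0,0,0,0],[-0.97,-0.61,0,0,0,0],[-0.97,-0.61,0,0,0,0],[0,0,0,0,0,0]]}'
python3 - <<'E'
from h import *
s=get_state();print(s["tool_pos"],s["force"])
p,d,c,f=cam("wrist");cv2.imwrite("pics/w1.png",p[:,:,::-1]);np.savez("w1",p=p,d=d,R=c["R"],t=c["t"],cx=c["cx"],cy=c["cy"],f=f)
R,t=np.array(c["R"]),np.array(c["t"]);
for X in([.583,.041,.079],list(s["tool_pos"])):
    q=R@X+t;print(q[:2]/q[2]*f+[c["cx"],c["cy"]])
P=pts(d,c,f);h=(d>0)&(P[...,2]>.072)&(P[...,2]<.086)&(abs(P[...,0]-.583)<.03)&(abs(P[...,1]-.041)<.03)
print(h.sum(),np.median(P[h],0) if h.any() else "")
E
```

```text
time: 2.1
tool_pos: [0.5845, 0.0387, 0.2301]
orientation: [0.0, 0.181, 0.984, -0.001]
force: [0.5, -0.3, -0.6]
grip_width: -0.0004
grasp_force: 0.0
[0.5844601  0.03867141 0.23011671] [ 0.47367617 -0.34420564 -0.58047051]
[326.36187145 183.79141557]
[323.99672329 264.09776601]
407 [0.57941951 0.04383289 0.07830441]
```

View pics/w1.png

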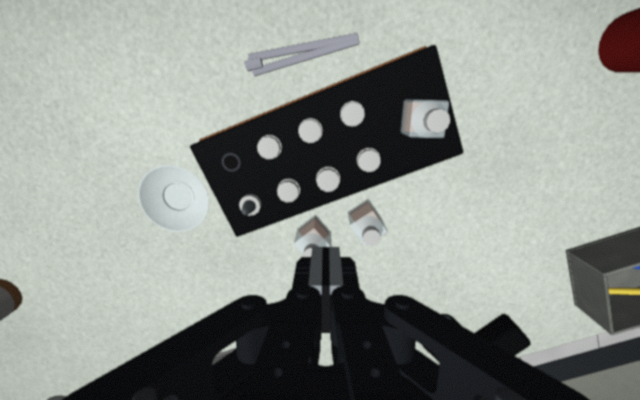

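The wrist view puts the raised cap at about (328,179), the cap nearest the TCP line, with clear space around it. Averaging the three views gives (0.581, 0.0415). I correct for that and descend to about 0.095.

```bash
python3 -m inch '{"commands":[[0.17,0.06,0.4,0,0,0],[0,0,0.8,0,0,0],[0,0,0.9,0,0,0],[0,0,0.9,0,0,0],[0,0,0.9,0,0,0],[0,0,0.8,0,0,0],[0,0,0.5,0,0,0],[0,0,0.1,0,0,0]]}'
python3 - <<'E'
from h import *
p,d,c,f=cam("scene");cv2.imwrite("pics/s2.png",cv2.resize(p[130:250,285:405,::-1],None,fx=5,fy=5,interpolation=2));print(get_state()["tool_pos"],get_state()["force"])
E
```

```text
time: 2.82
tool_pos: [0.5753, 0.0468, 0.0958]
orientation: [-0.003, 0.178, 0.984, -0.0]
force: [-0.3, 0.4, -0.1]
grip_width: -0.0002
grasp_force: 0.0
[0.57606538 0.04657794 0.09679332] [-0.14630903  0.33661237 -0.62191614]
```

View pics/s2.png

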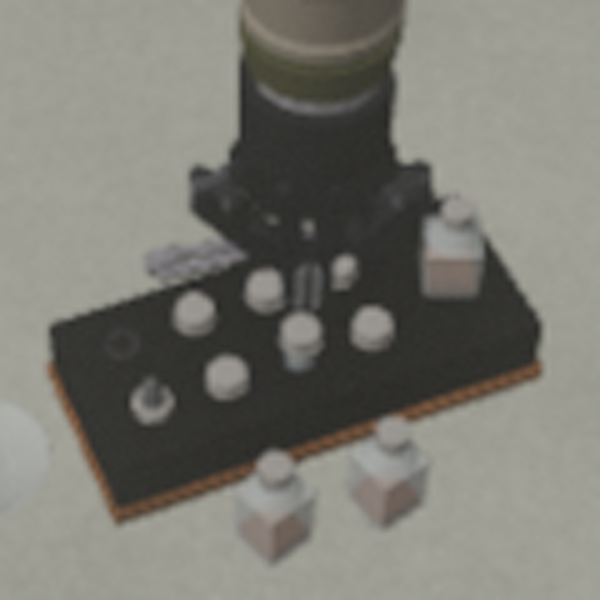

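The fingers are slightly behind and to the left (+y) of the cap at crop (300,335), and clear of the flask. I correct by (+5,-5) mm, then descend gently.

```bash
python3 -m inch '{"commands":[[-0.13,-0.06,0,0,0,0],[-0.13,-0.06,0,0,0,0],[0,0,0,0,0,0],[0,0,0.1,0,0,0],[0,0,0.1,0,0,0],[0,0,0.1,0,0,0],[0,0,0.1,0,0,0],[0,0,0,0,0,0]]}'
python3 - <<'E'
from h import *
p,d,c,f=cam("scene");cv2.imwrite("pics/s3.png",cv2.resize(p[130:250,285:405,::-1],None,fx=5,fy=5,interpolation=2));print(get_state()["tool_pos"],get_state()["force"])
P=pts(d,c,f);k=(abs(P[...,0]-.575)<.06)&(P[...,1]>.08)&(P[...,1]<.17)&(P[...,2]>.09)&(P[...,2]<.2)
hs=P[k];
for z in np.arange(.09,.17,.01):
    q=hs[(hs[:,2]>=z)&(hs[:,2]<z+.01)]
    if len(q):print(round(z,2),len(q),q.min(0).round(3),q.max(0).round(3))
E
```

```text
time: 3.53
tool_pos: [0.5829, 0.0406, 0.0881]
orientation: [-0.001, 0.178, 0.984, -0.0]
force: [-0.5, 0.4, -0.2]
grip_width: 0.0005
grasp_force: 0.0
[0.58297843 0.04055851 0.08831014] [ 0.79669272  0.03675458 -0.36688201]
0.09 37 [0.556 0.134 0.09 ] [0.579 0.159 0.099]
0.1 29 [0.553 0.138 0.1  ] [0.574 0.155 0.11 ]
0.11 14 [0.555 0.137 0.11 ] [0.57  0.153 0.114]
0.15 2 [0.613 0.081 0.155] [0.614 0.083 0.159]
0.16 10 [0.589 0.08  0.161] [0.615 0.09  0.169]
0.17 30 [0.595 0.081 0.171] [0.619 0.102 0.18 ]
```

View pics/s3.png

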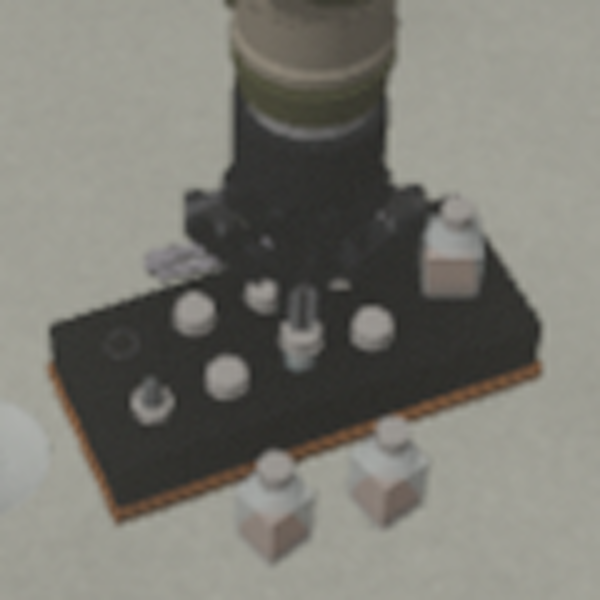

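The fingertips are just above the raised cap, with their shut tips centred over it at crop (302,325). The linkage stays above 0.15, well clear of the flask. I go down slowly to touch and start the press.

```bash
python3 -m inch '{"commands":[[0,0,0.06,0,0,0],[0,0,0.06,0,0,0],[0,0,0.06,0,0,0],[0,0,0.06,0,0,0],[0,0,0.06,0,0,0],[0,0,0.06,0,0,0],[0,0,0.06,0,0,0],[0,0,0.06,0,0,0]]}'
```

```text
time: 4.25
tool_pos: [0.5834, 0.0405, 0.0769]
orientation: [0.0, 0.178, 0.984, 0.0]
force: [-1.6, -0.4, 3.3]
grip_width: -0.0002
grasp_force: 1.4
```

Contact at 3.3 N, as the task's 3 N resistance suggests. The TCP is at 0.077, which fits the cap height. I continue down.

```bash
python3 -m inch '{"commands":[[0,0,0.06,0,0,0],[0,0,0.06,0,0,0],[0,0,0.06,0,0,0],[0,0,0.06,0,0,0],[0,0,0.06,0,0,0],[0,0,0.06,0,0,0],[0,0,0.04,0,0,0],[0,0,0,0,0,0]]}'
```

```text
time: 4.92
tool_pos: [0.5834, 0.0405, 0.0665]
orientation: [-0.0, 0.178, 0.984, 0.0]
force: [0.2, 0.3, 0.3]
grip_width: 0.0001
grasp_force: 0.1
```

```bash
python3 -m inch '{"commands":[[0,0,0.04,0,0,0],[0,0,0.04,0,0,0],[0,0,0.04,0,0,0],[0,0,0.02,0,0,0],[0,0,0,0,0,0],[0,0,0,0,0,0],[0,0,0,0,0,0],[0,0,0,0,0,0]]}'
```

```text
time: 5.58
tool_pos: [0.5834, 0.0405, 0.0631]
orientation: [-0.0, 0.178, 0.984, 0.0]
force: [0.2, 0.2, 1.2]
grip_width: 0.0003
grasp_force: 0.2
```

```bash
python3 -m inch '{"commands":[[0,0,0.02,0,0,0],[0,0,0.02,0,0,0],[0,0,0,0,0,0],[0,0,0,0,0,0],[0,0,0,0,0,0],[0,0,0,0,0,0],[0,0,0,0,0,0],[0,0,0,0,0,0]]}'
```

```text
time: 6.25
tool_pos: [0.5834, 0.0405, 0.0623]
orientation: [0.0, 0.178, 0.984, 0.0]
force: [-1.0, -0.4, 2.1]
grip_width: 0.0002
grasp_force: 1.2
```

At 0.0623 the cap is effectively home. I withdraw straight up and check.

```bash
python3 -m inch '{"commands":[[0,0,-0.1,0,0,0],[0,0,-0.3,0,0,0],[0,0,-0.6,0,0,0],[0,0,-0.9,0,0,0],[0,0,-0.9,0,0,0],[0,0,-0.9,0,0,0],[0,0,-0.9,0,0,0],[0,0,-0.9,0,0,0]]}'
python3 -m inch '{"commands":[[0.9,0,-0.3,0,0,0],[0.9,0,0,0,0,0],[0.9,0,0,0,0,0],[0.9,0,0,0,0,0],[0.5,0,0,0,0,0],[0,0,0,0,0,0],[0,0,0,0,0,0],[0,0,0,0,0,0]]}'
python3 - <<'E'
from h import *
p,d,c,f=cam("scene");cv2.imwrite("pics/s4.png",cv2.resize(p[150:250,285:405,::-1],None,fx=5,fy=5,interpolation=2))
P=pts(d,c,f)
for x,y in((.583,.041),(.583,.0855),(.585,-.003)):
    h=(np.hypot(P[...,0]-x,P[...,1]-y)<.012)&(P[...,2]>.055)&(P[...,2]<.09);print(h.sum(),np.median(P[h],0).round(4),np.percentile(P[h][:,2],90))
print(get_state()["force"])
E
```

```text
time: 6.92
tool_pos: [0.5834, 0.0405, 0.2015]
orientation: [0.0, 0.178, 0.984, 0.0]
force: [-0.1, 0.2, 0.6]
grip_width: 0.0001
grasp_force: 0.0
time: 7.58
tool_pos: [0.4884, 0.0764, 0.2078]
orientation: [0.001, 0.178, 0.984, 0.0]
force: [0.4, 0.7, 0.8]
grip_width: 0.0001
grasp_force: 0.0
39 [0.5861 0.041  0.0623] 0.0642488398779206
38 [0.5852 0.0863 0.062 ] 0.06432206053580085
44 [ 0.5868 -0.0018  0.0618] 0.06358325434466434
[-0.14951914 -0.50121392  0.01065371]
```

View pics/s4.png

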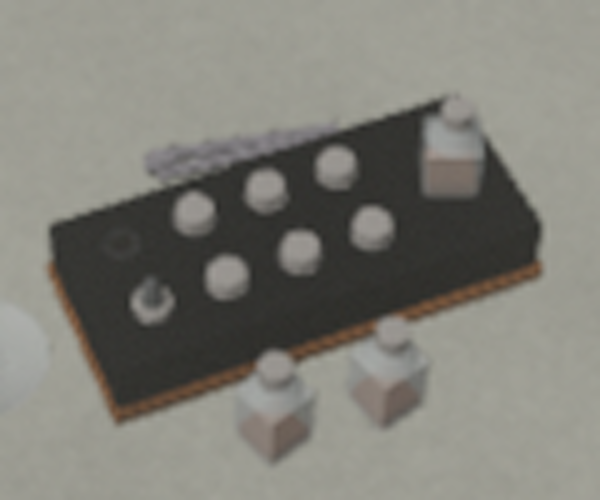

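The cap at crop (300,250) is now level with its neighbours at 0.062, no glass shows, and the flasks and everything else in the crop stand where they were.

```bash
python3 -c "from workcell import order;print(order.job_done())"
```

```text
the job is handed in; nothing more can be done
None
```

The raised vial is pressed home: its cap measures about 62 mm, level with its neighbours. The arm is withdrawn, nothing in the final view of the rack looks disturbed, and the job was handed in at about 7.6 s; no verdict came back.

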